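# Tighten a cam edge clamp through its sunk hexagon socket

### The arm

A 6-joint arm with a two-finger parallel gripper is mounted at the origin on a cart in front of the work surface, level with it; the furniture and walls round the work are solid. World frame = base frame: x ahead of the robot, y to its left, z up, the work surface at z = 0. Lengths are in mm, angles in degrees, forces in N, time in s.
With the tool pointing down it reaches from about 350 to 850 mm from the base axis. Payload 8.1 kg.
Tool frame: the origin (TCP) lies between the finger pads; the fingertips stand 22 mm ahead of it and the grasp point (between the pads) lies 3 mm ahead of it; z points along the fingers, y is the line along which they close (so a half turn about z gives the same grasp; the last joint's range is limited). The gripper opens to 85 mm and grips with 20 to 120 N. Pads are 22 mm wide; open, the fingers measure 114 mm over their backs; the gripper's body (76 mm by 85 mm) begins 54 mm behind the grasp point. The pads swing forward as they close: fully open they stand 13 mm farther back than shut.
Start: joints at [-69.236, 7.471, 85.268, -0, 87.261, -4.893], TCP at [259.81, -540.837, 253.292] pointing down, gripper open.
Joint ranges: [-169.43, 169.43], [-51.17, 129.36], [1.28, 143.12], [-76.62, 256.62], [0, 156.53], [-152.29, 152.29]. Speed limits (degrees/s): [136.94, 136.94, 159.86, 180, 180, 180].

### API

Orientations are given as [roll, pitch, yaw] about the fixed x, y, z axes, in that order (R = Rz(yaw) Ry(pitch) Rx(roll)).
In Python, from bench import r, vision gives the robot as it stands.
- The arm moves only by the tool step_arm, never from a script. Its argument "targets" is a list that holds one entry, the list of rows, each a list of 6 numbers: the shift along the world's x, y, z in mm, then the turn, a rotation vector about the world's x, y, z in rad. In form: [[[x, y, z, rx, ry, rz], ...]]. A call has 1 to 12 rows; each row is the pose to reach, as a shift and turn from the pose commanded when the call began; what a row does not reach only later rows make up. A row lasts 1/12 s, in which the tool goes at most 41.7 mm and 7.16 degrees, less where a joint would pass 70% of its speed; a pose out of reach is approached as far as the arm can. A call with a gripper value outside its range is refused whole. "fingers" is the gripper's target within -1 to 1 (shut at 1, half-way at 0, fully open at -1), set as the call begins (left out, the last holds). The fingers move at their own pace and stop on an object; "newtons" is the grip in N (left out, the last holds). Time passes only in rows, so rows that repeat a pose let the fingers close. It gives the time, the measured TCP pose, the force, the opening and the grip force at its end, in the units of the state.
- r.sense(): the state, without advancing time (a new reading comes with each control period).
- vision.snapshot(name): name is "scene" or "top"; returns a dict with "img" (480x640x3 uint8, blue, green, red), "mtx" (3x3 intrinsics, pixels), "D" ([k1, k2, p1, p2, k3] as OpenCV has them; the pictures are not rectified), "eye" and "attitude" of the camera in the world. Camera axes: x right, y up, looking along -z (the intrinsics and any distortion apply to the point x, -y, -z); pixel columns grow to the right and rows downward; lengths in mm; the calibration is good to about 2 mm. A picture is of the moment at which its call begins. There is no depth.
- r.hand_in(): hands the job in; it is judged then, once.
The state is a dict: "time": time; "joint_pos": joint angles; "qd": joint speeds; "joint_efforts": joint torques, N m; "tool_pos": TCP position; "tcp_rot": TCP orientation; "ft_force": force on the tool from outside, world axes, zero at the start; "wrist_torque": the same for the moment, N m; "finger_gap": finger opening in mm; "grip_force": force on a finger pad.
Only numpy, scipy, OpenCV 4.12 (cv2) and the standard library are available. Lean on these libraries where they do the work, as an engineer would, in place of code of your own. Each camera call takes 0.05 s, during which the arm holds its last target. There are 200 camera calls.

### The job

Clamp the set-up block in the grinding fixture: take the bigger T-handle hexagon key from its stand, feel it fully home in the sunken socket on top of the edge clamp (rest it lightly on the screw and turn it until it drops in, without dragging the screw round), then turn the screw clockwise until the jaw has the block firmly against the fence: snug, not forced. Take the key out again, put it back upright, fully down in its own hole in the stand, and let go; leave the other key and the things lying about alone.

Things in the scene. Friction and masses are not known exactly. Their poses are not given: they have to be found in the camera images.
- hex_key_grip (a point): Centre of the handle of the bigger T-handle hexagon key (0.3 to 0.5 kg). The key stands upright in the stand. Handle: black straight bar, 110 mm long, 22 mm wide, 26 mm high, with flat sides; this point is its middle, on the axis of the shank, 118 mm above the key's tip. The point's x axis runs along the bar, y across it (the grasp direction), z up the shank.
- hex_key_tip (a point): Centre of the flat lower end of the bigger key's steel shank, a hexagonal bar 17 mm across flats (19.6 mm across corners), 105 mm long below the handle. Same axes as the handle point: two of the six corners point along the bar (+x and -x), two flats face +y and -y.
- hex_key: The bigger key as a whole; its origin is the tip's centre, z up the shank towards the handle, x along the handle bar.
- small_key: The smaller key (10 mm hexagon, handle bar 80 x 16 x 20 mm, handle centre 85 mm above its tip), upright in the other hole of the stand, 90 mm from the bigger one. Does not fit; stays where it is. Origin at its tip.
- key_stand: Wooden stand, fixed: 56 (x) x 160 (y) x 55 mm high, origin at the centre of its underside, z up. Round blind holes, 45 mm deep (their floors 10 mm above the bench): 23 mm wide at y = -45 mm for the bigger key, 14 mm wide at y = +45 mm for the smaller one.
- stand_hole (a point): Centre of the mouth of the bigger key's hole, on the stand's top face, 55 mm above the bench; the hole is 45 mm deep, so a key that is fully down has its tip 45 mm below this point.
- fixture: Fixture, fixed to the bench: steel T-slotted plate, 120 (x) x 215 (y) x 18 mm, origin at the centre of its underside, z up. Towards its -y end stands a black edge clamp (54 x 70 mm, its top 62 mm above the bench, a screwed-down ear either side) whose jaw pushes the block along the fixture's +y against the fence. The small cap screws on ears and fence are not touched.
- socket_mouth (a point): Centre of the round hole in the clamp's top face, 62 mm above the bench (axes of the fixture). A vertical round bore 20.6 mm wide, countersunk at 45 degrees to 27.6 mm at the mouth, 20 mm deep down to the face of the clamp screw, which has the hexagon socket. A key that rests on the screw's face has its tip 20 mm below this point, a key that is home 33 mm below it.
- socket_face (a point): Point on the bore's axis, level with the clamp screw's face, 20 mm below the mouth (axes of the fixture: they tell nothing of the socket's angle). The socket is a hexagon 17.9 mm across flats, 13 mm deep. Its angle is not known and differs each time; the key drops in when turned to within about 0.07 rad of it, which recurs every 60 degrees.
- clamp_screw (a joint): Angle by which the clamp screw has been turned clockwise (seen from above) since it was found, rad: 0 at the start, at whatever angle the socket stands; it cannot turn further back. It turns stiffly (about 0.2 N m; a key pressed down with over 30 to 40 N drags it round by friction), pushes the jaw out by 3 mm per rad and stays where it is left, if the jaw's load is under about 65 N.
- clamp_jaw: Steel jaw of the clamp, 44 (x) x 22 mm; slides along the fixture's y. Origin 19.3 mm behind its front face, 0.5 mm over the plate. It meets the block after 0.3 to 1.3 rad of the screw, differing each time; then the squeeze grows steeply, about 100 N (0.3 N m on the key) in 0.3 rad. Snug is 30 to 60 N: a key turned in small steps then stays loaded with about 0.2 N m (0.1 N m while the screw turns freely).
- block: The workpiece: a ground steel set-up block with tapped holes, 51 x 76 x 25 mm, 0.7 kg, loose on the plate between jaw and fence, its 51 mm width along the clamp's push. Origin at the centre of its underside; its x is the 51 mm way. Squeezing it with over 110 N marks its ground faces.
- fence: Steel fence bar, 104 (x) x 22 (y) x 22 mm, bolted across the plate beyond the block. Origin at the centre of its underside; its contact face is at its y = -11 mm. It is set in a slightly different place each time.
- bench_brush: Bench brush with wooden handle, 40 x 184 x 12 mm, lying in front of the fixture; bystander.
- marker_pen: Grey marker pen with black cap, 134 mm long, lying on the bench; bystander.
- dial_indicator: Round dial indicator, 102 x 57 x 21 mm, lying on the bench; bystander.

How it is judged (in metres and radians):
On the way, in this order (a step that is already met when the one before it is completed fails the run):
1. the bigger key is home in the clamp's socket (tip at least 29 mm below the mouth) and the screw has not yet been dragged round by more than 0.25 rad (z of hex_key_tip in the frame of socket_mouth below -0.029 m and horizontal distance between hex_key_tip and socket_mouth below 0.004 m and value of joint clamp_screw below 0.25 rad), for 0.1 s.
2. the screw is turned with the key home in it until jaw and fence both bear on the block with over 20 N (contact force between each of clamp_jaw, fence and block above 20 N and z of hex_key_tip in the frame of socket_mouth below -0.026 m), for 0.2 s.
At the end, for the whole second after the job is handed in: the block stays clamped (jaw and fence each bear on it with over 20 N) and the bigger key stands at rest, upright within 0.12 rad, in its hole in the stand, its tip at least 40 mm below the hole's mouth (contact force between each of clamp_jaw, fence and block above 20 N and horizontal distance between hex_key_tip and stand_hole below 0.006 m and z of hex_key_tip in the frame of stand_hole below -0.04 m and angle between hex_key's own z axis and vertical below 0.12 rad and linear speed of hex_key below 0.02 m/s); the robot touches nothing.
It fails at once if the block is squeezed with over 110 N, which would mark its ground faces (contact force between clamp_jaw and block above 110 N).
It fails at once if the smaller key is moved by over 20 mm (distance of small_key from where it was at the start of the episode above 0.02 m).
It fails at once if brush, marker or dial indicator is moved by over 20 mm (distance of any of bench_brush, marker_pen, dial_indicator from where it was at the start of the episode above 0.02 m).
It also fails if it takes over 70 s, if anything falls off the work surface, if the arm or the gripper's body presses on something with over 40 N, if the wrist force passes 120 N, or if a joint passes its speed limit or range.

## Working session

There is one attempt and no reset: what is moved stays moved. The work goes in short steps, Python scripts to look and compute and a tool call to move; the robot and the scene stay as the last step left them, time stands still between calls to the robot, and variables do not carry over. Pictures are saved under pics/ and viewed, at most 10 in all, crops included, and the job is handed in when it is done.

Besides the shell and the picture viewer there is one more tool, called after "Request:" in YAML: its name, and indented under it one key for each argument. step_arm: Moves the arm, as the interface text tells. Its arguments: {"type":"object","properties":{"targets":{"type":"array"},"fingers":{"type":"number"},"newtons":{"type":"number"}},"required":["targets"]}

```bash
mkdir -p pics; cat > h.py <<'E'
import numpy as np, cv2
from bench import r, vision
from scipy.spatial.transform import Rotation as R
def snap(n):
    s=vision.snapshot(n); return s
def rot(s):
    a=np.array(s["attitude"],float)
    if a.shape==(3,3): return a
    return R.from_euler('xyz',a,degrees=True).as_matrix() if a.size==3 else R.from_quat(a).as_matrix()
def ray(s,px):
    u=cv2.undistortPoints(np.array(px,float).reshape(-1,1,2),np.array(s["mtx"]),np.array(s["D"])).reshape(-1,2)
    d=np.c_[u[:,0],-u[:,1],-np.ones(len(u))]@rot(s).T
    return np.array(s["eye"],float),d
def onz(s,px,z):
    e,d=ray(s,px); return e+d*((z-e[2])/d[:,2])[:,None]
def proj(s,P):
    P=(np.array(P,float).reshape(-1,3)-np.array(s["eye"]))@rot(s); P=P*[1,-1,-1]
    return cv2.projectPoints(P,np.zeros(3),np.zeros(3),np.array(s["mtx"]),np.array(s["D"]))[0].reshape(-1,2)
E
python3 - <<'E'
from h import *
for n in("top","scene"):
    s=snap(n); cv2.imwrite(f"pics/{n}0.png",s["img"]); print(n,s["mtx"],s["D"],s["eye"],s["attitude"])
print(r.sense())
E
```

```text
top [[508.80213434   0.         319.65023329]
 [  0.         508.80213434 234.91590143]
 [  0.           0.           1.        ]] [-0.01956379  0.          0.          0.          0.        ] [ 376.55396711 -204.24234206 1194.59557251] [  6.57067697   0.54719604 -90.75066865]
scene [[528.20895134   0.         323.16358687]
 [  0.         528.20895134 229.18077615]
 [  0.           0.           1.        ]] [-0.07417846  0.          0.          0.          0.        ] [-90.19125583 658.88595527 652.08290541] [  62.40780053    0.43940984 -145.98762204]
{'time': 0.1, 'joint_pos': array([-6.92368401e+01,  7.51342301e+00,  8.53238835e+01, -1.36844688e-03,
        8.72614681e+01, -4.89293830e+00]), 'qd': array([ 0.06396011, -0.12746975, -0.11728542, -0.01917146, -0.10412486,
       -0.01017847]), 'joint_efforts': array([ 8.65097809e-04, -5.70952606e+01, -5.01940048e+01, -2.12217851e-04,
        8.29656143e-03, -9.10482731e-05]), 'tool_pos': array([ 259.62916091, -540.4013316 ,  252.31366808]), 'tcp_rot': array([-1.79901469e+02, -7.06310393e-03,  2.56561587e+01]), 'ft_force': array([-0.25368351, -0.14157484, -0.41041519]), 'wrist_torque': array([-0.01004398,  0.03918903, -0.01642922]), 'grip_force': 0.0, 'finger_gap': 85.33417254057743}
```

View pics/top0.png

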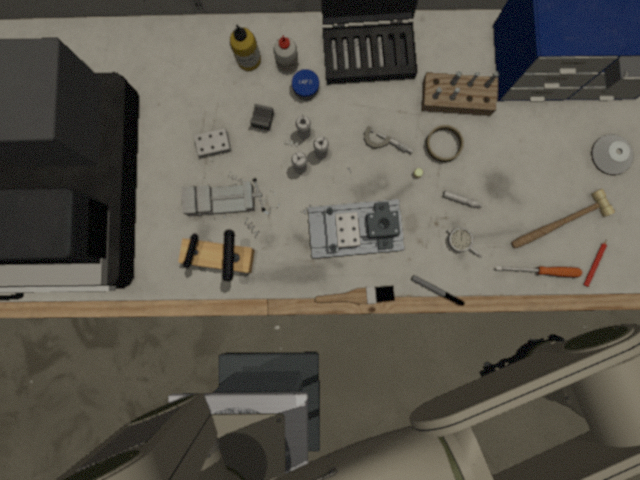

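View pics/scene0.png

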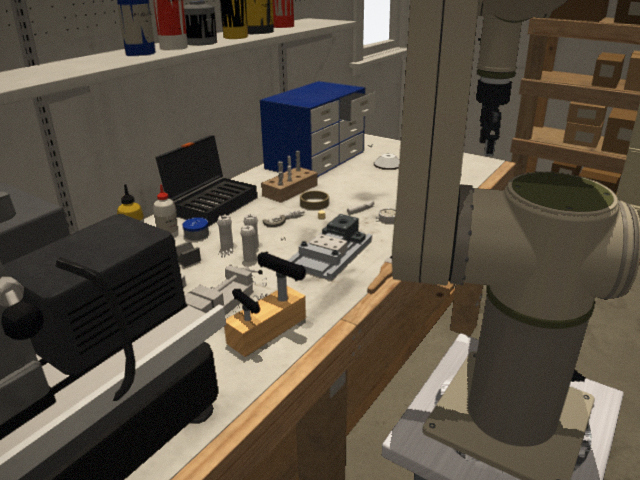

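```bash
python3 - <<'E'
from h import *
a=cv2.imread("pics/top0.png");b=cv2.imread("pics/scene0.png")
g=lambda i:np.clip(255*(i/255.)**.6,0,255).astype(np.uint8)
z=lambda i,k:g(cv2.resize(i,None,fx=k,fy=k,interpolation=cv2.INTER_CUBIC))
A=np.hstack([z(a[220:290,175:260],4.7)[:320,:400],z(a[195:263,300:410],3.63)[:,:400][:320]][:1]+[cv2.resize(z(a[195:265,303:410],3.7),(400,262))[:320]]if 0 else [z(a[220:290,175:262],4)[:280,:348],z(a[195:265,302:412],4)[:280,:440]])
B=np.hstack([z(b[240:355,220:315],2.7)[:310],z(b[205:285,285:380],3.87)[:310]])
W=min(800,max(A.shape[1],B.shape[1]))
p=lambda i:cv2.copyMakeBorder(i,0,0,0,max(0,W-i.shape[1]),0)[:,:W]
C=np.vstack([p(A),p(B)]);print(C.shape);cv2.imwrite("pics/c1.png",C)
E
```

```text
(590, 788, 3)
```

View pics/c1.png

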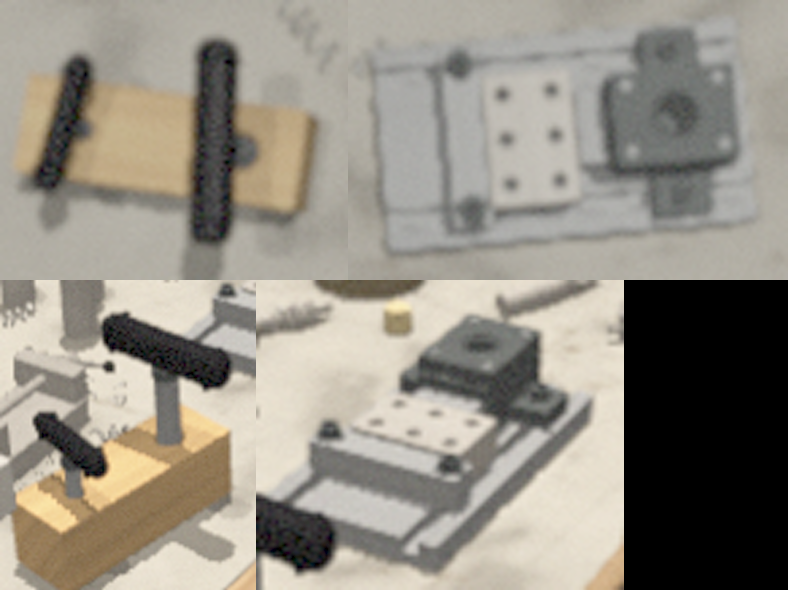

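```bash
cat >> h.py <<'E'
def tri(a,pa,b,pb):
    e1,d1=ray(a,pa);e2,d2=ray(b,pb);d1=d1[0]/np.linalg.norm(d1);d2=d2[0]/np.linalg.norm(d2)
    t=np.linalg.lstsq(np.c_[d1,-d2],e2-e1,rcond=None)[0]
    p,q=e1+t[0]*d1,e2+t[1]*d2; return (p+q)/2,np.linalg.norm(p-q)
def blob(img,x0,y0,x1,y1,f,seed):
    m=np.zeros(img.shape[:2],np.uint8); m[y0:y1,x0:x1]=f(img[y0:y1,x0:x1].astype(int))*255
    m=cv2.morphologyEx(m,cv2.MORPH_OPEN,np.ones((2,2),np.uint8))
    cs=cv2.findContours(m,cv2.RETR_EXTERNAL,cv2.CHAIN_APPROX_NONE)[0]
    c=max(cs,key=lambda c:cv2.pointPolygonTest(c,seed,True)); return c
E
python3 - <<'E'
from h import *
t=snap("top");s=snap("scene")
dark=lambda i:i.max(2)<45
ct=blob(t["img"],215,222,245,290,dark,(229.,255.)); cs=blob(s["img"],250,245,312,285,dark,(281.,265.))
rt,rs=cv2.minAreaRect(ct),cv2.minAreaRect(cs);print(rt,rs)
print("handle tri",tri(t,rt[0],s,rs[0]), onz(t,[rt[0]],128),onz(s,[rs[0]],128))
bt=cv2.boxPoints(rt);P=onz(t,bt,128);print(np.round(P,1)); 
e=P[1]-P[0],P[2]-P[1]; l=max(e,key=np.linalg.norm);print("bar dir",np.degrees(np.arctan2(l[1],l[0])),[np.linalg.norm(x) for x in e])
# socket
pt=[384.0,223.2];ps=[343.6,221.7]
for im,p,k in((t,pt,9),(s,ps,9)):
    x,y=map(round,p);g=cv2.cvtColor(im["img"],cv2.COLOR_BGR2GRAY)[y-k:y+k+1,x-k:x+k+1];print(x-k,y-k);print("\n".join(" ".join("%3d"%v for v in q) for q in g))
print("socket",tri(t,pt,s,ps),onz(t,[pt],62),onz(s,[ps],62))
# stand top corners (from crop)
f=lambda x,y:[175+(x+.5)/4-.5,220+(y+.5)/4-.5]
g=lambda x,y:[220+(x+.5)/2.7-.5,240+(y-280+.5)/2.7-.5]
T=[f(30,75),f(311,112),f(296,212),f(15,166)]
Q=onz(t,T,55);print("stand top",np.round(Q,1),np.linalg.norm(np.roll(Q,-1,0)-Q,axis=1),Q.mean(0))
S=[g(230,433),g(72,530),g(15,491)]
print("stand scene",np.round(onz(s,S,55),1))
E
```

```text
((229.80152893066406, 256.5722961425781), (10.872123718261719, 49.31284713745117), 3.1798300743103027) ((281.1939697265625, 268.8093566894531), (50.297298431396484, 18.81081199645996), 18.924644470214844)
handle tri (array([457.58940273,  -4.03255704, 120.09820243]), np.float64(1.5731975552535165)) [[456.34338948  -5.95651368 128.        ]] [[450.2191386    6.08116957 128.        ]]
[[405.5   8.  128. ]
 [509.3   3.  128. ]
 [507.7 -20.  128. ]
 [404.  -14.8 128. ]]
bar dir -2.724158052264647 [np.float64(103.92119094248466), np.float64(23.104948758814214)]
375 214
 69  68  70  70  73  70  72  69  72  72  69  67  72  68  73  72  70  81 106
 74  66  72  70  74  73  72  68  67  72  70  70  70  70  70  68  69  78  93
 72  70  67  70  71  67  71  66  70  68  69  75  71  71  73  74  71  71  79
 74  71  72  71  66  67  68  62  57  61  61  66  68  69  69  72  71  76  73
 71  72  73  71  67  60  52  47  45  46  47  49  58  68  70  74  75  71  70
 72  71  70  67  59  53  39  39  37  40  36  43  54  61  73  70  71  71  69
 69  70  68  65  55  46  46  40  41  36  33  40  42  46  60  68  69  72  
[... 2117 characters left out ...]
6  23  24  30  25  30
 36  34  27  29  26  23  26  30  32  41  50  43  28  26  29  22  26  27  26
 39  39  38  35  25  24  25  29  28  26  34  23  29  28  27  31  24  29  25
 42  45  44  38  38  37  31  32  36  30  28  27  22  35  25  28  24  25  27
socket (array([ 530.6579202 , -341.19258415,   58.18417232]), np.float64(3.286490979758925)) [[ 531.56856035 -339.92517743   62.        ]] [[ 525.15894149 -335.42300147   62.        ]]
stand top [[504.5 116.1  55. ]
 [481.3 -43.2  55. ]
 [425.2 -34.9  55. ]
 [453.1 123.7  55. ]] [160.98838904  56.70586154 161.00605712  51.95965044] [466.02573534  40.4113257   55.        ]
stand scene [[423.3 -29.6  55. ]
 [445.2 119.   55. ]
 [506.1 108.8  55. ]]
```

```bash
python3 - <<'E'
from h import *
t=snap("top");s=snap("scene")
for th in(60,75,90):
    dark=lambda i:i.max(2)<th
    ct=blob(t["img"],217,222,243,290,dark,(229.,255.)); cs=blob(s["img"],250,245,312,290,dark,(281.,265.))
    rt,rs=cv2.minAreaRect(ct),cv2.minAreaRect(cs)
    print(th,np.round(rt[0],2),np.round(rt[1],1),rt[2],np.round(rs[0],2),np.round(rs[1],1),rs[2],"tri",tri(t,rt[0],s,rs[0]),onz(t,[rt[0]],128))
P=onz(t,cv2.boxPoints(rt),128);print(P)
for th in (60,64):
  o=[]
  for im,p,sd in((t,(375,214,392,232),(385.,222.)),(s,(336,217,350,225),(342.,221.))):
    c=blob(im["img"],*p,lambda i:cv2.cvtColor(i.astype(np.uint8),cv2.COLOR_BGR2GRAY)<th,sd);h=cv2.convexHull(c);e=cv2.fitEllipse(h);M=cv2.boundingRect(c);print(e,M);o.append(e[0])
  print(tri(t,o[0],s,o[1]),onz(t,[o[0]],62),onz(s,[o[1]],62))
# stand wood
im=t["img"];hsv=cv2.cvtColor(im,cv2.COLOR_BGR2HSV)
m=np.zeros(im.shape[:2],np.uint8);m[230:280,170:262]=((hsv[...,1]>75)&(hsv[...,0]<30))[230:280,170:262]*255
pts=cv2.findNonZero(m);r_=cv2.minAreaRect(pts);print(r_);Q=onz(t,cv2.boxPoints(r_),55);print(np.round(Q,1),Q.mean(0))
cv2.imwrite("pics/x.png",m)
E
```

```text
60 [231.   256.56] [14.4 51. ] 3.1798300743103027 [281.21 269.17] [50.6 20. ] 19.09349250793457 tri (array([458.2732578 ,  -5.82733056, 118.02567768]), np.float64(2.840568739409468)) [[456.34498102  -8.47953365 128.        ]]
75 [231.44 256.64] [15.5 51.3] 3.1798300743103027 [281.6 274.4] [55.8 30.3] 20.924501419067383 tri (array([458.33728567,  -5.11153741, 106.67676892]), np.float64(1.3967816601669596)) [[456.1636982   -9.40929667 128.        ]]
90 [228.04 260.49] [58.2 24.3] 78.40782928466797 [281.1  268.59] [62.2 43. ] 2.6630005836486816 tri (array([4.51074863e+02, 2.42672633e-01, 1.24666629e+02]), np.float64(6.549978835865494)) [[448.13285864  -2.2909526  128.        ]]
[[503.86761968  35.79213222 128.        ]
 [513.55544624 -14.65157498 128.        ]
 [393.09493819 -39.86376615 128.        ]
 [383.56895555   9.9348704  128.        ]]
((384.6033020019531, 223.62876892089844), (10.635344505310059, 12.334930419921875), 128.59490966796875) (379, 218, 12, 12)
((343.5591735839844, 221.9109649658203), (4.94669246673584, 7.712210655212402), 92.57786560058594) (340, 220, 8, 5)
(array([ 530.501725  , -342.26219354,   57.11586351]), np.float64(1.6997899242866943)) [[ 530.57813174 -341.2515657    62.        ]] [[ 524.62844323 -334.38514034   62.        ]]
((384.4593811035156, 223.63848876953125), (11.245647430419922, 12.539082527160645), 111.35557556152344) (378, 218, 13, 12)
((343.2598571777344, 222.07850646972656), (5.149023532867432, 10.35299015045166), 91.6009750366211) (340, 220, 9, 5)
(array([ 530.78455944, -341.84551572,   56.72152798]), np.float64(1.134011440989305)) [[ 530.56073912 -340.928126     62.        ]] [[ 524.76046454 -333.20101248   62.        ]]
((215.99456787109375, 255.93289184570312), (45.12218475341797, 74.72773742675781), 85.36454010009766)
[[509.  128.   55. ]
 [520.4 -41.   55. ]
 [418.8 -49.3  55. ]
 [407.5 117.9  55. ]] [463.91357522  38.89503006  55.        ]
```

```bash
python3 - <<'E'
from h import *
t=snap("top");g=cv2.cvtColor(t["img"],cv2.COLOR_BGR2GRAY)
print("along bar rows 224..288");print(np.round(g[224:289,227:231].mean(1)).astype(int))
for a,b in((233,240),(243,248),(262,267),(271,278)): print(a,b,"cols 216..243",np.round(g[a:b,216:244].mean(0)).astype(int))
# stand: edges along ray rows through columns
for c in(200,210,245): print("col",c,"rows 230..285",g[230:286,c-1:c+2].mean(1).round().astype(int))
for q in(246,256,264): print("row",q,"cols 172..190",g[q-1:q+2,172:190].mean(0).round().astype(int),"cols 240..260",g[q-1:q+2,240:262].mean(0).round().astype(int))
E
```

```text
along bar rows 224..288
[138 137 139 138 123  92  50  23  24  24  24  20  32  32  30  29  30  28
  32  30  29  29  30  29  28  30  28  32  32  34  34  31  30  33  31  26
  31  32  26  33  29  30  29  28  32  28  30  29  30  26  26  20  26  21
  25  18  32  61  80  85  87  86  86  87  90]
233 240 cols 216..243 [135 136 137 137 138 137 132 101  56  22  15  24  26  29  31  18  11  25
  75 116 135 138 139 139 137 137 135 136]
243 248 cols 216..243 [133 132 133 132 133 127 108  72  34  17  18  23  32  32  30  22  17  38
  79 113 126 128 126 127 122 117 118 121]
262 267 cols 216..243 [136 137 137 137 132 109  69  31  14  22  25  29  36  33  20  12  21  60
  95 109 113 115 119 123 123 121 125 135]
271 278 cols 216..243 [120 123 121 123 115  94  57  23  16  17  24  28  31  25  17  12  30  65
  92 100  97  96  94  87  83  83  84  83]
col 200 rows 230..285 [115 114 114 114 112 109 108 107 109 104 106 107 109 112 115 115 114 120
 123 126 128 126 129 128 131 135 138 139 135 134 136 135 136 138 134 114
  81  60  58  69  93 121 135 137 138 140 137 137 138 138 137 137 137 136
 135 137]
col 210 rows
[... 392 characters left out ...]
39 141 142 142
 138 137 138 141 141 127  98  68  56  59  76  97 104 110 110 111 113 119
 124 132]
row 246 cols 172..190 [138 137 135 135 134 136 135 135 138 139 141 138 140 138 136 121  85  42] cols 240..260 [117 113 117 119 122 125 124 124 124 127 133 134 132 134 137 137 139 136
 138 135 134 133]
row 256 cols 172..190 [132 134 135 133 133 133 134 136 137 137 138 136 121  87  47  22  12  22] cols 240..260 [106 117 119 126 134 137 137 137 138 132 114  82  67  79 101 116 120 132
 136 136 134 134]
row 264 cols 172..190 [134 132 133 131 130 128 128 118 102  84  63  38  21  18  15  16  12  19] cols 240..260 [123 122 126 135 143 141 142 143 135 110  80  69  86 104 120 128 132 133
 134 134 134 133]
```

Request:
step_arm:
  targets:
    - [[8,22,0,0,0,0.11],[17,45,0,0,0,0.22],[25,67,0,0,0,0.33],[33,90,0,0,0,0.44],[42,112,0,0,0,0.55],[50,135,0,0,0,0.66],[58,157,0,0,0,0.77],[67,180,0,0,0,0.88],[75,202,0,0,0,0.99],[83,225,0,0,0,1.1],[92,247,0,0,0,1.21],[100,270,0,0,0,1.325]]
  fingers: -0.1
  newtons: 60

```text
time: 1.35
tool_pos: [360.1, -269.8, 253.4]
tcp_rot: [180.0, 0.0, 101.9]
ft_force: [-0.1, 0.5, -0.2]
finger_gap: 47.0
grip_force: 0.0
```

```bash
python3 - <<'E'
from h import *
t=snap("top")
print(onz(t,[(228.0,255.05),(228.8,236.5),(228.4,245.5),(227.5,264.5),(227.3,274.5)],128),onz(t,[(383.9,223.1)],62))
q=r.sense();print(q["joint_pos"],q["tool_pos"],q["tcp_rot"],q["finger_gap"],q["ft_force"])
E
```

```text
[[459.60649306  -2.13006331 128.        ]
 [498.89546453  -3.53542249 128.        ]
 [479.79325227  -2.82828117 128.        ]
 [439.71736433  -1.21984732 128.        ]
 [418.75038931  -0.94999134 128.        ]] [[ 531.79827674 -339.70710973   62.        ]]
[-43.07667149 -16.6108421  108.05947549   0.13917632  88.58391217
 -55.5468894 ] [ 361.28167572 -266.57127311  253.4273007 ] [ 1.79903688e+02 -1.05551430e-01  1.02466828e+02] 46.87760058963229 [3.28870669 1.36466264 0.44057951]
```

Request:
step_arm:
  targets:
    - [[8,22,0,0,0,0.11],[17,45,0,0,0,0.22],[25,67,0,0,0,0.33],[33,90,0,0,0,0.44],[42,112,0,0,0,0.55],[50,135,0,0,0,0.66],[58,157,0,0,0,0.77],[67,180,0,0,0,0.88],[75,202,0,0,0,0.99],[83,225,-20,0,0,1.1],[92,247,-40,0,0,1.21],[99.8,268.7,-63,0,0,1.33]]

```text
time: 2.4
tool_pos: [460.8, -1.1, 190.8]
tcp_rot: [-180.0, 0.2, 178.1]
ft_force: [0.3, -0.7, 0.1]
finger_gap: 47.2
grip_force: 0.0
```

```bash
python3 - <<'E'
from h import *
t=snap("top");s=snap("scene")
q=r.sense();print(q["joint_pos"],q["tool_pos"],q["tcp_rot"],q["finger_gap"])
a=cv2.resize(t["img"][205:285,180:290],None,fx=4,fy=4,interpolation=3);b=cv2.resize(s["img"][175:295,225:325],None,fx=3.4,fy=3.4,interpolation=3)
a=cv2.copyMakeBorder(a,0,max(0,b.shape[0]-a.shape[0]),0,0,0)[:b.shape[0]]
C=np.hstack([a,b]);C=np.clip(255*(C/255.)**.6,0,255).astype(np.uint8);print(C.shape);cv2.imwrite("pics/c2.png",C)
E
```

```text
[-6.39259172e+00 -1.24095242e+01  1.11636463e+02  5.73237457e-02
  8.11249511e+01 -9.45734085e+01] [457.84793512   0.5653866  186.24514885] [179.915538    -0.34626204 178.17205411] 46.74544079052719
(408, 780, 3)
```

View pics/c2.png

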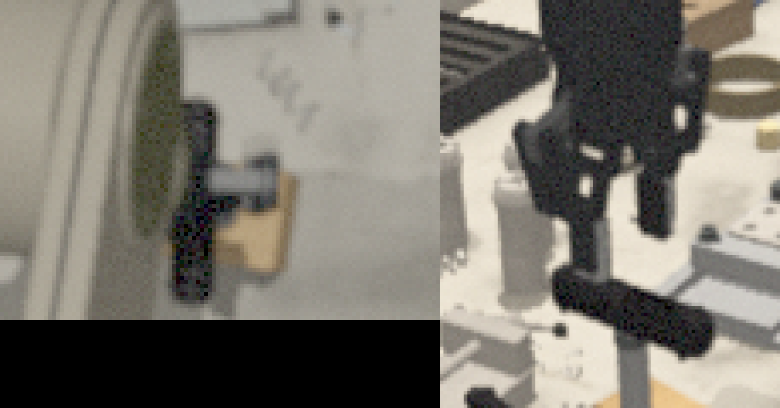

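Request:
step_arm:
  targets:
    - [[0,0,-10,0,0,0],[0,0,-22,0,0,0],[0,0,-34,0,0,0],[0,0,-46,0,0,0],[0,0,-54,0,0,0],[0,0,-58,0,0,0],[0,0,-58,0,0,0],[0,0,-58,0,0,0]]

```text
time: 3.17
tool_pos: [459.6, -2.3, 132.3]
tcp_rot: [-180.0, -0.0, 177.7]
ft_force: [0.4, -0.1, 0.0]
finger_gap: 46.9
grip_force: 0.0
```

Request:
step_arm:
  targets:
    - [[0,0,0,0,0,0],[0,0,0,0,0,0],[0,0,0,0,0,0],[0,0,0,0,0,0],[0,0,0,0,0,0],[0,0,0,0,0,0]]
  fingers: 1
  newtons: 40

```text
time: 3.67
tool_pos: [460.3, -2.2, 133.2]
tcp_rot: [-180.0, 0.1, 177.8]
ft_force: [-2.0, -1.5, 5.7]
finger_gap: 21.2
grip_force: 40.1
```

```bash
python3 - <<'E'
from h import *
q=r.sense();print(q)
E
```

```text
{'time': 3.6667, 'joint_pos': array([-6.65967854e+00, -9.41081319e+00,  1.14801915e+02, -5.70218157e-03,
        7.45162880e+01, -9.44395222e+01]), 'qd': array([-0.05314206,  0.0152699 , -0.07068303, -0.06116751, -0.04660199,
       -0.13646105]), 'joint_efforts': array([ 1.87379946e-01, -3.60611200e+01, -4.44795907e+01,  2.04611309e-01,
       -2.30560228e-01,  1.47106646e-03]), 'tool_pos': array([460.25353179,  -2.22430411, 133.16614034]), 'tcp_rot': array([-1.79987350e+02,  9.19067952e-02,  1.77781372e+02]), 'ft_force': array([-2.00139552, -1.49950333,  5.68377871]), 'wrist_torque': array([-0.12106193,  0.16036742, -0.03388041]), 'grip_force': 40.114924907684326, 'finger_gap': 21.19982583724437}
```

Request:
step_arm:
  targets:
    - [[0,0,0,0,0,0],[0,0,8,0,0,0],[0,0,18,0,0,0],[0,0,30,0,0,0],[0,0,42,0,0,0],[0,0,54,0,0,0],[0,0,66,0,0,0],[0,0,78,0,0,0],[0,0,86,0,0,0],[0,0,90,0,0,0],[0,0,90,0,0,0],[0,0,90,0,0,0]]
  newtons: 90

```text
time: 4.67
tool_pos: [459.5, -2.1, 222.1]
tcp_rot: [180.0, -0.0, 177.8]
ft_force: [-0.2, -0.1, -4.3]
finger_gap: 20.5
grip_force: 88.3
```

```bash
python3 - <<'E'
from h import *
q=r.sense();print(q["tool_pos"],q["tcp_rot"],q["ft_force"],q["wrist_torque"],q["finger_gap"])
t=snap("top");s=snap("scene")
a=cv2.resize(t["img"][205:285,180:290],None,fx=4,fy=4,interpolation=3);b=cv2.resize(s["img"][175:325,225:325],None,fx=3.4,fy=3.4,interpolation=3)
a=cv2.copyMakeBorder(a,0,max(0,b.shape[0]-a.shape[0]),0,0,0)[:b.shape[0]]
C=np.hstack([a,b]);C=np.clip(255*(C/255.)**.6,0,255).astype(np.uint8);print(C.shape);cv2.imwrite("pics/c3.png",C)
E
```

```text
[459.53550235  -2.11783345 222.10935568] [ 1.79998887e+02 -1.10515285e-02  1.77776438e+02] [-0.23187035 -0.0778095  -4.33129235] [ 0.00486278  0.04561386 -0.02406986] 20.518655756423087
(510, 780, 3)
```

View pics/c3.png

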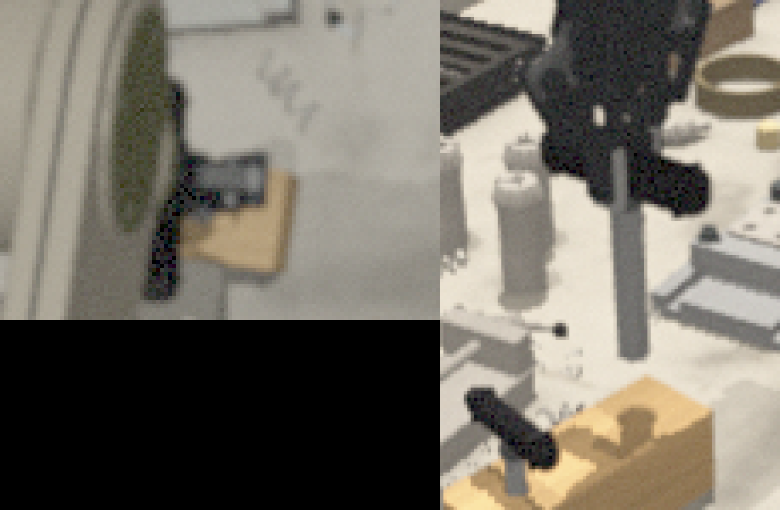

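```bash
python3 - <<'E'
from h import *
s=snap("scene")
print(onz(s,[(282.3,296.1)],55),onz(s,[(281.8,279.)],99.5),onz(s,[(342.9,221.3)],62), proj(s,[(459.6,-2.1,99.5),(459.6,-2.1,55),(531.8,-339.7,62)]))
g=cv2.cvtColor(s["img"],cv2.COLOR_BGR2GRAY)
print(g[288:306,268:298])
E
```

```text
[[460.92835539  -5.76897389  55.        ]] [[455.82229736  -0.87664782  99.5       ]] [[ 527.78180786 -336.3406486    62.        ]] [[280.64070477 278.11858924]
 [281.68529801 297.20934481]
 [342.25009013 220.39463677]]
[[190 196 201 205 207 212 208 208 212 211 203 198 173 162 158 159 160 161
  157 163 161 165 169 184 192 200 210 211 210 207]
 [197 199 201 206 206 205 204 201 201 191 177 170 156 157 160 157 160 157
  162 163 168 168 168 171 174 183 197 207 209 209]
 [211 208 204 206 206 203 201 180 176 166 156 163 155 158 159 160 163 165
  163 168 165 169 166 173 173 173 179 190 198 207]
 [213 209 208 210 200 192 184 168 152 157 157 158 157 157 157 165 170 169
  169 170 173 173 177 173 174 170 170 173 180 193]
 [211 210 204 198 188 168 155 158 158 161 164 159 163 165 165 168 172 168
  169 173 171 177 171 173 174 171 177 175 177 179]
 [207 205 190 173 165 159 156 160 161 163 159 165 164 159 159 160 158 166
  169 175 174 176 173 174 172 174 178 177 177 181]
 [199 196 174 160 158 157 163 160 164 159 156 153 145 134 132 127 133 145
  155 167 171 174 171 176 177 178 178 180 176 178]
 [188
[... 670 characters left out ...]
 82  83  81  80  81  77
   82 120 172 175 174 172 173 179 176 177 163 147]
 [112 145 197 203 202 203 190 181 175 166 115  83  82  81  79  82  80  78
   78 116 176 175 173 173 175 171 151 142 114  91]
 [106 131 174 175 185 187 180 178 175 160  90  76  78  80  79  81  80  77
   75 113 171 164 141 143 148 136  96  91  86  85]
 [111 118 118 107 116 142 149 174 178 164  91  78  81  83  78  74  74  74
   76  98 137 127  91  86  89  89  84  85  82  85]
 [113 114  93  78  77  84 102 144 154 163  87  77  83  81  79  77  72  75
   83  92  86  81  83  83  83  86  82  86  82  85]
 [115 108  81  77  80  79  77  88 102 129  87  74  79  80  73  78  83  93
   97 106  94  84  85  87  82  79  83  85  78  79]]
```

Request:
step_arm:
  targets:
    - [[3,-14,0,0,0,0],[9,-42,0,0,0,0],[16,-74,0,0,0,0],[23,-108,0,0,0,0],[31,-144,0,0,0,0],[38.5,-180,0,0,0,0],[46,-216,0,0,0,0],[53.5,-250,0,0,0,0],[60.5,-282,0,0,0,0],[66.5,-310,0,0,0,0],[70.5,-329,0,0,0,0],[72.2,-337.6,0,0,0,0]]

```text
time: 5.82
tool_pos: [531.3, -342.4, 220.8]
tcp_rot: [180.0, -0.1, 177.7]
ft_force: [-0.4, 0.5, -4.1]
finger_gap: 20.4
grip_force: 88.8
```

Request:
step_arm:
  targets:
    - [[0,0,-6,0,0,0],[0,0,-14,0,0,0],[0,0,-22,0,0,0],[0,0,-28,0,0,0],[0,0,-30,0,0,0],[0,0,-30,0,0,0],[0,0,-30,0,0,0],[0,0,-30,0,0,0]]

```text
time: 6.48
tool_pos: [532.1, -339.6, 193.0]
tcp_rot: [-180.0, 0.0, 177.8]
ft_force: [-0.8, -0.3, -4.9]
finger_gap: 21.1
grip_force: 88.9
```

```bash
python3 - <<'E'
from h import *
q=r.sense();print(q["tool_pos"],q["tcp_rot"],q["ft_force"],q["wrist_torque"],q["joint_pos"])
t=snap("top");s=snap("scene")
b=cv2.resize(s["img"][170:270,290:390],None,fx=4,fy=4,interpolation=3);a=cv2.resize(t["img"][180:280,330:430],None,fx=4,fy=4,interpolation=3)
C=np.hstack([a,b]);C=np.clip(255*(C/255.)**.6,0,255).astype(np.uint8);cv2.imwrite("pics/c4.png",C)
p=q["tool_pos"]; print(proj(s,[(p[0],p[1],p[2]-123),(531.8,-339.7,62)]))
E
```

```text
[ 532.13025867 -339.6062454   192.95324705] [-1.79968514e+02  4.66157502e-02  1.77799513e+02] [-0.81940684 -0.28955632 -4.85416678] [-0.00887732 -0.00748185 -0.0649653 ] [-3.71987891e+01  1.41126207e+01  8.41305232e+01  9.54469698e-04
  8.17006112e+01 -1.24998426e+02]
[[342.14610435 217.51328823]
 [342.25009013 220.39463677]]
```

View pics/c4.png

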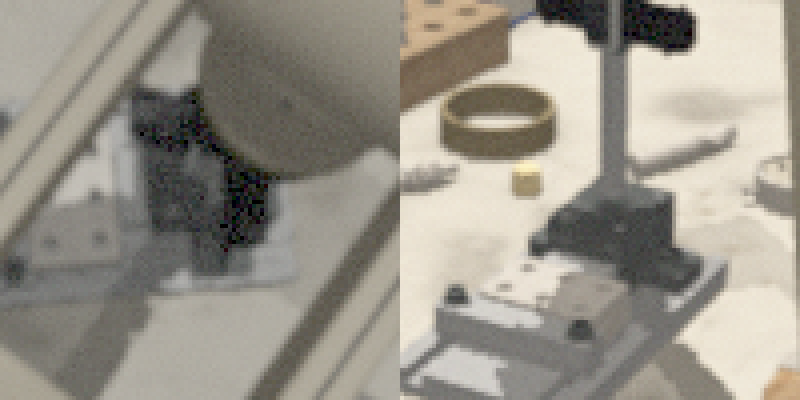

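Request:
step_arm:
  targets:
    - [[0,0,-2,0,0,0],[0,0,-4,0,0,0],[0,0,-6,0,0,0],[0,0,-8,0,0,0],[0,0,-10,0,0,0],[0,0,-12,0,0,0],[0,0,-12,0,0,0],[0,0,-12,0,0,0]]

```text
time: 7.25
tool_pos: [531.7, -339.5, 179.9]
tcp_rot: [180.0, -0.0, 177.8]
ft_force: [0.5, 0.8, -5.2]
finger_gap: 20.3
grip_force: 88.8
```

Request:
step_arm:
  targets:
    - [[0,0,-1,0,0,0],[0,0,-2,0,0,0],[0,0,-3,0,0,0],[0,0,-4,0,0,0],[0,0,-4,0,0,0]]

```text
time: 7.67
tool_pos: [531.9, -339.7, 176.1]
tcp_rot: [180.0, 0.0, 177.8]
ft_force: [0.1, 0.9, -5.1]
finger_gap: 20.6
grip_force: 89.0
```

Request:
step_arm:
  targets:
    - [[0,0,-1.5,0,0,0],[0,0,-3,0,0,0],[0,0,-4.5,0,0,0],[0,0,-6,0,0,0],[0,0,-7.5,0,0,0],[0,0,-9,0,0,0],[0,0,-9,0,0,0]]

```text
time: 8.25
tool_pos: [531.7, -339.6, 166.8]
tcp_rot: [180.0, -0.0, 177.8]
ft_force: [1.7, 0.6, -5.5]
finger_gap: 20.7
grip_force: 89.0
```

Request:
step_arm:
  targets:
    - [[0,0,-0.5,0,0,0],[0,0,-1,0,0,0],[0,0,-1.5,0,0,0],[0,0,-1.5,0,0,0]]

```text
time: 8.58
tool_pos: [531.8, -339.7, 165.8]
tcp_rot: [180.0, 0.0, 177.8]
ft_force: [0.5, 2.8, -3.5]
finger_gap: 20.8
grip_force: 89.0
```

Request:
step_arm:
  targets:
    - [[0,0,-0.7,0,0,0],[0,0,-1.4,0,0,0],[0,0,-1.4,0,0,0]]

```text
time: 8.83
tool_pos: [531.8, -339.7, 164.2]
tcp_rot: [180.0, 0.0, 177.8]
ft_force: [2.0, 1.2, -3.5]
finger_gap: 20.8
grip_force: 89.0
```

Request:
step_arm:
  targets:
    - [[0,0,-0.5,0,0,0],[0,0,-1,0,0,0],[0,0,-1.5,0,0,0],[0,0,-1.5,0,0,0]]

```text
time: 9.17
tool_pos: [531.8, -339.7, 162.7]
tcp_rot: [180.0, -0.0, 177.8]
ft_force: [0.3, 2.8, -4.6]
finger_gap: 20.9
grip_force: 89.0
```

Request:
step_arm:
  targets:
    - [[0,0,-0.7,0,0,0],[0,0,-1.4,0,0,0],[0,0,-2.1,0,0,0],[0,0,-2.8,0,0,0],[0,0,-2.8,0,0,0]]

```text
time: 9.58
tool_pos: [531.8, -339.7, 159.9]
tcp_rot: [180.0, -0.0, 177.8]
ft_force: [1.3, 1.6, -3.9]
finger_gap: 20.6
grip_force: 89.0
```

Request:
step_arm:
  targets:
    - [[0,0,-0.8,0,0,0],[0,0,-1.6,0,0,0],[0,0,-2.4,0,0,0],[0,0,-3.2,0,0,0],[0,0,-4,0,0,0],[0,0,-4,0,0,0]]

```text
time: 10.08
tool_pos: [531.8, -339.7, 155.8]
tcp_rot: [180.0, -0.0, 177.8]
ft_force: [1.2, 2.2, -3.3]
finger_gap: 20.3
grip_force: 88.9
```

Request:
step_arm:
  targets:
    - [[0,0,-0.6,0,0,0],[0,0,-1.2,0,0,0],[0,0,-1.8,0,0,0],[0,0,-1.8,0,0,0]]

```text
time: 10.42
tool_pos: [531.8, -339.7, 154.1]
tcp_rot: [180.0, -0.0, 177.8]
ft_force: [1.8, 2.6, -2.9]
finger_gap: 20.9
grip_force: 89.0
```

Request:
step_arm:
  targets:
    - [[0,0,-0.5,0,0,0],[0,0,-1,0,0,0],[0,0,-1.5,0,0,0],[0,0,-1.5,0,0,0]]

```text
time: 10.75
tool_pos: [531.8, -339.7, 152.7]
tcp_rot: [180.0, -0.0, 177.8]
ft_force: [1.7, 2.2, -3.2]
finger_gap: 20.3
grip_force: 89.0
```

Request:
step_arm:
  targets:
    - [[0,0,-0.5,0,0,0],[0,0,-1,0,0,0],[0,0,-1.5,0,0,0],[0,0,-1.5,0,0,0]]

```text
time: 11.08
tool_pos: [532.1, -339.8, 152.4]
tcp_rot: [-180.0, 0.0, 177.8]
ft_force: [-0.7, 4.8, 4.5]
finger_gap: 20.7
grip_force: 90.1
```

```bash
python3 - <<'E'
from h import *
q=r.sense();print(q["tool_pos"],q["tcp_rot"],q["ft_force"],q["wrist_torque"],q["joint_pos"])
E
```

```text
[ 532.1136479  -339.84195657  152.35574311] [-1.79973423e+02  4.65680336e-02  1.77781064e+02] [-0.74165222  4.81176282  4.51365415] [1.18005328 0.3427019  0.01214121] [-3.72189738e+01  1.59341061e+01  8.63426379e+01  5.05604076e-03
  7.76698656e+01 -1.25001105e+02]
```

Request:
step_arm:
  targets:
    - [[0,0,0,0,0,-0.04],[0,0,0,0,0,-0.08],[0,0,0,0,0,-0.12],[0,0,0,0,0,-0.16],[0,0,0,0,0,-0.2],[0,0,0,0,0,-0.24],[0,0,0,0,0,-0.28],[0,0,0,0,0,-0.28],[0,0,0,0,0,-0.28],[0,0,0,0,0,-0.28]]

```text
time: 11.92
tool_pos: [532.3, -339.5, 152.3]
tcp_rot: [180.0, 0.1, 161.8]
ft_force: [0.1, 6.2, 4.7]
finger_gap: 20.3
grip_force: 90.2
```

```bash
cat > q.py <<'E'
from bench import r
q=r.sense();print(q["tool_pos"].round(2),q["tcp_rot"].round(2),q["ft_force"].round(2),q["wrist_torque"].round(3),q["joint_efforts"][5].round(3),q["joint_pos"][5].round(2))
E
python3 q.py
```

```text
[ 532.29 -339.47  152.33] [1.7998e+02 6.0000e-02 1.6175e+02] [0.08 6.15 4.69] [ 1.443 -0.283  0.068] 0.113 -108.96
```

Request:
step_arm:
  targets:
    - [[0,0,0,0,0,-0.03],[0,0,0,0,0,-0.06],[0,0,0,0,0,-0.09],[0,0,0,0,0,-0.12],[0,0,0,0,0,-0.12],[0,0,0,0,0,-0.12]]

```text
time: 12.42
tool_pos: [532.3, -339.5, 152.3]
tcp_rot: [180.0, 0.1, 154.9]
ft_force: [0.7, 6.7, 4.2]
finger_gap: 20.7
grip_force: 90.2
```

```bash
python3 q.py; python3 - <<'E'
from h import *
s=snap("scene");cv2.imwrite("pics/s1.png",s["img"])
E
```

```text
[ 532.33 -339.45  152.35] [1.7997e+02 6.0000e-02 1.5487e+02] [0.74 6.7  4.19] [1.577 0.029 0.078] 0.268 -102.08
```

Request:
step_arm:
  targets:
    - [[0,0,0,0,0,-0.03],[0,0,0,0,0,-0.06],[0,0,0,0,0,-0.06],[0,0,0,0,0,-0.06]]

```text
time: 12.8
tool_pos: [532.3, -339.4, 152.3]
tcp_rot: [180.0, 0.1, 151.4]
ft_force: [0.2, 6.4, 4.5]
finger_gap: 20.8
grip_force: 90.2
```

```bash
python3 q.py
```

```text
[ 532.35 -339.41  152.34] [1.7996e+02 5.0000e-02 1.5144e+02] [0.19 6.36 4.49] [ 1.563 -0.143  0.091] 0.268 -98.64
```

Request:
step_arm:
  targets:
    - [[0,0,0,0,0,-0.03],[0,0,0,0,0,-0.06],[0,0,0,0,0,-0.06],[0,0,0,0,0,-0.06]]

```text
time: 13.13
tool_pos: [532.4, -339.4, 152.3]
tcp_rot: [180.0, 0.1, 148.0]
ft_force: [0.5, 5.6, 5.2]
finger_gap: 20.5
grip_force: 90.2
```

```bash
python3 q.py
```

```text
[ 532.37 -339.4   152.34] [1.7996e+02 5.0000e-02 1.4800e+02] [0.47 5.64 5.15] [ 1.501 -0.241  0.126] 0.269 -95.21
```

Request:
step_arm:
  targets:
    - [[0,0,0,0,0,-0.03],[0,0,0,0,0,-0.06],[0,0,0,0,0,-0.06],[0,0,0,0,0,-0.06]]

```text
time: 13.47
tool_pos: [532.4, -339.4, 152.3]
tcp_rot: [180.0, 0.1, 144.6]
ft_force: [0.1, 5.2, 4.4]
finger_gap: 20.4
grip_force: 90.2
```

```bash
python3 q.py
```

```text
[ 532.38 -339.39  152.32] [1.7995e+02 5.0000e-02 1.4456e+02] [0.12 5.25 4.45] [ 1.433 -0.322  0.167] 0.281 -91.77
```

Request:
step_arm:
  targets:
    - [[0,0,0,0,0,-0.02],[0,0,0,0,0,-0.04],[0,0,0,0,0,-0.04],[0,0,0,0,0,-0.04],[0,0,0,0,0,-0.04]]

```text
time: 13.88
tool_pos: [532.4, -339.4, 152.3]
tcp_rot: [180.0, 0.0, 142.3]
ft_force: [1.5, 4.9, 4.8]
finger_gap: 20.9
grip_force: 90.2
```

```bash
cat > qa.py <<'E'
from h import *
v=[]
for i in range(5):
    snap("scene");q=r.sense();v.append([*q["wrist_torque"],q["joint_efforts"][5],*q["ft_force"]])
v=np.array(v);print(v[:,2].round(3),v.mean(0).round(3),q["tcp_rot"].round(2))
E
python3 qa.py
```

```text
[0.116 0.172 0.216 0.181 0.172] [ 1.562 -0.242  0.171  0.17   1.093  6.074  4.742] [1.7995e+02 5.0000e-02 1.4228e+02]
```

Request:
step_arm:
  targets:
    - [[0,0,0,0,0,-0.02],[0,0,0,0,0,-0.04],[0,0,0,0,0,-0.04],[0,0,0,0,0,-0.04],[0,0,0,0,0,-0.04]]

```text
time: 14.55
tool_pos: [532.4, -339.4, 152.3]
tcp_rot: [179.9, 0.1, 140.0]
ft_force: [0.9, 5.3, 5.2]
finger_gap: 20.5
grip_force: 90.2
```

```bash
python3 qa.py
```

```text
[0.201 0.233 0.199 0.249 0.23 ] [ 1.527 -0.253  0.223  0.216  0.792  5.749  4.769] [1.7995e+02 5.0000e-02 1.3999e+02]
```

Request:
step_arm:
  targets:
    - [[0,0,0,0,0,0.02],[0,0,0,0,0,0.04],[0,0,0,0,0,0.04],[0,0,0,0,0,0.04]]

```text
time: 15.13
tool_pos: [532.3, -339.4, 152.3]
tcp_rot: [180.0, 0.0, 142.3]
ft_force: [1.1, 5.5, 5.1]
finger_gap: 20.9
grip_force: 90.2
```

```bash
python3 qa.py
```

```text
[ 0.005  0.044 -0.022  0.048  0.084] [ 1.508 -0.201  0.032  0.016  0.855  5.627  4.455] [1.7995e+02 5.0000e-02 1.4227e+02]
```

Request:
step_arm:
  targets:
    - [[0,0,0.5,0,0,0.02],[0,0,2,0,0,0.02],[0,0,5,0,0,0.02],[0,0,9,0,0,0.02],[0,0,14,0,0,0.02],[0,0,20,0,0,0.02],[0,0,28,0,0,0.02],[0,0,38,0,0,0.02],[0,0,50,0,0,0.02],[0,0,62,0,0,0.02],[0,0,71,0,0,0.02],[0,0,71,0,0,0.02]]

```text
time: 16.38
tool_pos: [532.9, -341.1, 226.5]
tcp_rot: [-180.0, 0.3, 143.4]
ft_force: [0.1, -0.4, -3.7]
finger_gap: 20.7
grip_force: 89.2
```

```bash
python3 qa.py; python3 q.py
```

```text
[-0.024  0.057  0.007 -0.021  0.052] [ 1.300e-02  5.000e-03  1.400e-02  1.000e-03 -1.590e-01  3.430e-01
 -4.697e+00] [-1.7999e+02 -1.0000e-01  1.4340e+02]
[ 531.31 -339.46  221.2 ] [-1.7999e+02 -1.0000e-01  1.4340e+02] [ 1.11  0.56 -4.92] [-0.006 -0.005  0.052] 0.0 -90.63
```

Request:
step_arm:
  targets:
    - [[-3,14,0,0,0,0.05],[-9,42,0,0,0,0.1],[-16,74,0,0,0,0.15],[-23,108,0,0,0,0.2],[-31,144,0,0,0,0.25],[-38.5,180,0,0,0,0.3],[-46,216,0,0,0,0.35],[-53.5,250,0,0,0,0.4],[-60.5,282,0,0,0,0.45],[-66.5,310,0,0,0,0.5],[-70.5,329,0,0,0,0.55],[-72.2,337.6,0,0,0,0.6]]

```text
time: 17.63
tool_pos: [458.4, 0.5, 221.6]
tcp_rot: [179.9, -0.1, 178.0]
ft_force: [0.3, 0.3, -3.7]
finger_gap: 20.5
grip_force: 89.3
```

Request:
step_arm:
  targets:
    - [[0,0,-4,0,0,0],[0,0,-10,0,0,0],[0,0,-18,0,0,0],[0,0,-26,0,0,0],[0,0,-32,0,0,0],[0,0,-36,0,0,0],[0,0,-36,0,0,0],[0,0,-36,0,0,0],[0,0,-36,0,0,0]]

```text
time: 18.38
tool_pos: [459.9, -2.3, 186.6]
tcp_rot: [-180.0, 0.0, 177.8]
ft_force: [0.1, 0.0, -4.4]
finger_gap: 20.4
grip_force: 89.4
```

```bash
python3 qa.py; python3 - <<'E'
from h import *
print(r.sense()["tool_pos"])
t=snap("top");s=snap("scene")
b=cv2.resize(s["img"][230:320,235:335],None,fx=4,fy=4,interpolation=3);a=cv2.resize(s["img"][190:280,290:390],None,fx=4,fy=4,interpolation=3)
C=np.hstack([a,b]);C=np.clip(255*(C/255.)**.6,0,255).astype(np.uint8);cv2.imwrite("pics/c5.png",C)
E
```

```text
[ 0.035  0.06  -0.007  0.031 -0.027] [-2.300e-02  0.000e+00  1.800e-02  1.000e-03  7.000e-03 -2.240e-01
 -4.541e+00] [-1.8000e+02  4.0000e-02  1.7778e+02]
[459.83777052  -2.12125305 186.67477311]
```

View pics/c5.png

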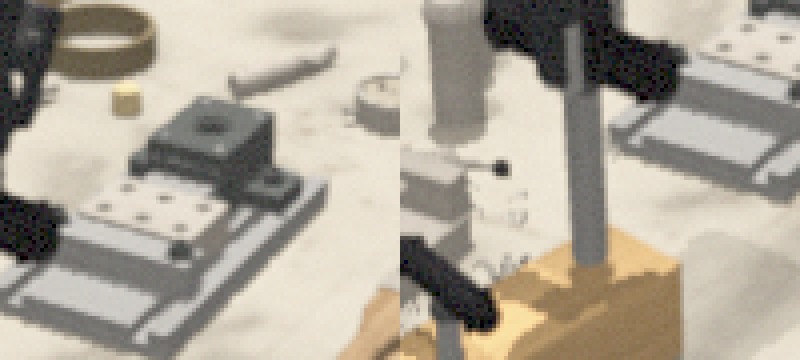

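The block now sits against the jaw and fence, and the key hangs just over its hole (shank foot at crop (590,265)). Next I lower it.

Request:
step_arm:
  targets:
    - [[0,0,-2,0,0,0],[0,0,-5,0,0,0],[0,0,-8,0,0,0],[0,0,-11,0,0,0],[0,0,-14,0,0,0],[0,0,-17,0,0,0],[0,0,-17,0,0,0]]

```text
time: 19.32
tool_pos: [459.1, -2.1, 168.3]
tcp_rot: [180.0, -0.1, 177.8]
ft_force: [0.1, 0.0, -5.4]
finger_gap: 20.9
grip_force: 89.4
```

Request:
step_arm:
  targets:
    - [[0,0,-3,0,0,0],[0,0,-7,0,0,0],[0,0,-11,0,0,0],[0,0,-15,0,0,0],[0,0,-19,0,0,0],[0,0,-23,0,0,0],[0,0,-27,0,0,0],[0,0,-30,0,0,0],[0,0,-30,0,0,0]]

```text
time: 20.07
tool_pos: [459.1, -2.1, 138.4]
tcp_rot: [180.0, -0.1, 177.8]
ft_force: [0.7, -0.8, -4.5]
finger_gap: 20.6
grip_force: 89.4
```

Request:
step_arm:
  targets:
    - [[0,0,-1.5,0,0,0],[0,0,-3,0,0,0],[0,0,-4.5,0,0,0],[0,0,-6,0,0,0],[0,0,-6,0,0,0],[0,0,-6,0,0,0]]

```text
time: 20.57
tool_pos: [459.7, -2.2, 133.4]
tcp_rot: [-180.0, 0.0, 177.8]
ft_force: [0.1, 0.3, -3.9]
finger_gap: 20.8
grip_force: 89.5
```

Nearly on the floor. I'll lower slightly more and open gently.

Request:
step_arm:
  targets:
    - [[0,0,-0.6,0,0,0],[0,0,-1,0,0,0],[0,0,-1,0,0,0],[0,0,-1,0,0,0]]

```text
time: 20.9
tool_pos: [460.1, -2.2, 133.3]
tcp_rot: [-180.0, 0.1, 177.8]
ft_force: [-3.1, 0.4, 4.2]
finger_gap: 20.6
grip_force: 90.7
```

Request:
step_arm:
  targets:
    - [[0,0,0,0,0,0],[0,0,0,0,0,0],[0,0,0,0,0,0],[0,0,0,0,0,0],[0,0,0,0,0,0],[0,0,0,0,0,0],[0,0,0,0,0,0],[0,0,0,0,0,0]]
  fingers: -0.1

```text
time: 21.57
tool_pos: [459.6, -2.1, 132.2]
tcp_rot: [180.0, -0.0, 177.8]
ft_force: [0.0, 0.1, -0.5]
finger_gap: 46.9
grip_force: 0.0
```

Request:
step_arm:
  targets:
    - [[0,0,3,0,0,0],[0,0,10,0,0,0],[0,0,20,0,0,0],[0,0,32,0,0,0],[0,0,46,0,0,0],[0,0,60,0,0,0],[0,0,76,0,0,0],[0,0,92,0,0,0],[0,0,108,0,0,0],[0,0,120,0,0,0],[0,0,120,0,0,0],[0,0,120,0,0,0]]

```text
time: 22.57
tool_pos: [460.2, -2.2, 253.5]
tcp_rot: [-180.0, 0.1, 177.8]
ft_force: [-0.3, -0.7, 0.3]
finger_gap: 47.1
grip_force: 0.0
```

```bash
python3 q.py; python3 - <<'E'
from h import *
t=snap("top");s=snap("scene")
a=cv2.resize(t["img"][205:285,180:280],None,fx=4,fy=4,interpolation=3);b=cv2.resize(s["img"][200:350,225:325],None,fx=4,fy=4,interpolation=3)
a=cv2.copyMakeBorder(a,0,max(0,b.shape[0]-a.shape[0]),0,0,0)[:b.shape[0]]
C=np.hstack([a,b]);C=np.clip(255*(C/255.)**.6,0,255).astype(np.uint8);cv2.imwrite("pics/c6.png",C)
E
```

```text
[460.21  -2.21 253.46] [-1.7999e+02  1.4000e-01  1.7778e+02] [-0.29 -0.68  0.29] [-0.024  0.005  0.001] -0.0 -94.44
```

View pics/c6.png

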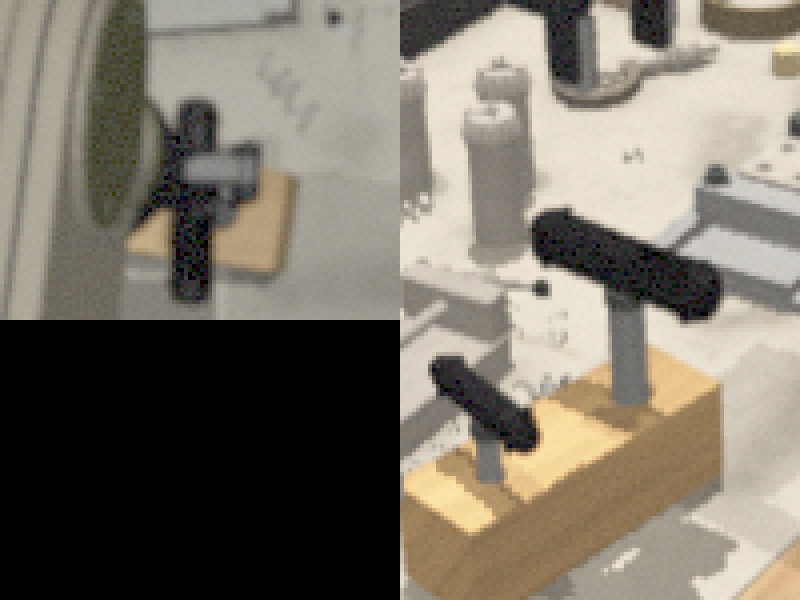

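```bash
python3 -c "
from bench import r
print(r.hand_in())"
```

```text
the job is handed in; nothing more can be done
None
```

The job is handed in, but no verdict came back: the clamp is snug by torque (about 0.22 N m on the key, roughly 40–50 N on the block by estimate), the key was home after dropping straight in without a search turn, and it is back upright and fully down in its hole, released.

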